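# Load and close a twin-screw well-plate press

### The job

Slide the plate carrier into the press until it is fully home against the back stop. Then screw the pressure bar down onto the well plate by turning the two knobs clockwise alternately in small steps, so that one end of the bar never leads the other by more than 6 mm; finish with the bar level and both screws snug, the pad pressing firmly but not hard on the plate, and let go. Leave the bottle, the tip box and the beaker alone.

Things in the scene. Friction and masses are not known exactly. Their poses are not given: they have to be found in the camera images.
- press: Twin-screw plate press, fixed: metal bed 240 (x) by 300 (y) mm, 25 mm high, low guide rails, back stop at the far side. Origin: on the bench, midway between the screws, which stand at y = +-120 mm. x: the way the carrier slides in (away from the robot), y: towards the left knob, z up.
- carrier: Loose sliding carrier, 0.24 to 0.39 kg, with a white well plate fixed on it (128 x 86 mm, top 22 mm above the carrier's underside). It lies flat on the bed, 2.5 mm play to each guide rail. Origin: underside below the plate's centre; axes as the press. Home, against the back stop, its origin is at x = 0 of the press; it starts 22 to 40 mm nearer the robot.
- tab (a point): Centre of the top edge of the carrier's upright finger tab, 105 mm from the carrier's origin towards the robot and 80 mm above the bench. The tab is 32 mm long (x), 12 mm thick (y) and stands 47 mm above a flat tongue: pinch it from above across y, or push it from the robot's side.
- bar: Steel pressure bar 270 (y) x 34 x 14 mm on the two screws above the plate. Origin: inside its left end, on the left screw's axis, 7 mm below the top face; y along the bar to the left, z up. A rubber pad (30 x 72 mm) hangs under its middle, underside 28 to 32 mm below the bar's top face: set differently each day and not measured, so its touch on the plate has to be felt at the knobs. Unequal turning tilts the bar.
- bar_left (a point): Point on the bar's top face at its left end (+y of the press), on the left screw's axis; its height shows how far this end is down.
- bar_right (a point): The same at the right end (-y), 240 mm from the left one.
- left_grip (a point): Middle of the left knob's grip, on the screw's axis, 121 mm above the bench. The knob is an upright black wing 46 mm long, 12 mm thick, reaching 13 mm above and below this point; it turns in place, rising or sinking less than 1 mm. This point's x axis lies along the wing: grip across the thickness from above.
- right_grip (a point): The same for the right knob.
- left_knob (a joint): Left knob's angle in rad, growing clockwise seen from above; at 0 the wing lies along the press's x. Starts between 0 and 0.9, stop at 6.5; each rad lowers the left end 3 mm. It stays where it is left. Friction takes a steady 0.12 N m or so; under load 0.003 N m more for each newton on this end: snug is 0.03 to 0.09 N m above free.
- right_knob (a joint): The same for the right knob and the right end. The pad, on a spring, meets the plate when the two knobs stand at 1.15 to 2.6 rad on average. From then on each rad on both knobs adds some 75 N (a rad on one alone about half), split between the two ends; over 90 N breaks the plate. Well seated: 25 to 55 N in all.
- bottle: Bystander: capped glass bottle, 66 mm wide, origin at its foot. Leave alone.
- tip_box: Bystander: low box 87 x 122 x 45 mm, origin at its foot. Leave alone.
- beaker: Bystander: white open beaker 72 mm wide and 85 mm high, origin at its foot. Leave alone.

How it is judged (in metres and radians):
On the way, in this order (a step that is already met when the one before it is completed fails the run):
1. the carrier is home against the back stop while the pad is still clear of the plate (x of carrier in the frame of press above -0.0025 m and contact force between bar and carrier below 0.5 N), for 0.2 s.
2. the pad touches the plate (contact force between bar and carrier above 3 N), for 0.2 s.
At the end, for the whole second after the job is handed in: Carrier within 3 mm of home against the back stop; pad pressing the plate with 15 to 65 N in all; bar level: one end at most 2 mm lower than the other; knobs and carrier at rest; bystanders moved less than 15 mm (x of carrier in the frame of press above -0.003 m and contact force between bar and carrier between 15 and 65 N and angle between the z axis of bar and the z axis of press, either way round below 0.0083 rad and linear speed of carrier below 0.01 m/s and velocity of joint left_knob between -0.05 and 0.05 rad/s and velocity of joint right_knob between -0.05 and 0.05 rad/s); the robot touches nothing.
It fails at once if one end of the bar leads the other by more than 6 mm (the bar tilts over 0.025 rad) (angle between the z axis of bar and the z axis of press, either way round above 0.025 rad).
It fails at once if the plate is pressed with more than 90 N (contact force between bar and carrier above 90 N).
It fails at once if the bottle, tip box or beaker is pushed more than 15 mm (distance of any of bottle, tip_box, beaker from where it was at the start of the episode above 0.015 m).
It also fails if it takes over 72 s, if anything falls off the work surface, if the arm or the gripper's body presses on something with over 40 N, if the wrist force passes 120 N, or if a joint passes its speed limit or range.

### The arm

A 6-joint arm with a two-finger parallel gripper is mounted at the origin on the work surface. World frame = base frame: x ahead of the robot, y to its left, z up, the work surface at z = 0. Lengths are in mm, angles in rad, forces in N, time in s.
With the tool pointing down it reaches from about 350 to 775 mm from the base axis. Payload 7.3 kg.
Tool frame: the origin (TCP) lies at the very end of the fingers, on their centre line; the grasp point (between the pads) lies 19 mm behind it (bot.grip_point_offset is the distance from the TCP to the grasp point, in mm); z points along the fingers, y is the line along which they close (so a half turn about z gives the same grasp; the last joint's range is limited). The gripper opens to 92 mm and grips with 3 to 60 N. Pads are 19 mm wide; open, the fingers measure 130 mm over their backs; the gripper's body (75 mm by 190 mm) begins 47 mm behind the grasp point.
Start: joints at [1.033, 0.342, 1.524, -0, 1.275, -0.146], TCP at [200.46, 485.243, 226.741] pointing down, gripper open.
Joint ranges: [-2.53, 2.53], [-0.77, 2.02], [0.04, 2.7], [-1, 4.14], [0.28, 2.66], [-3.11, 3.11]. Speed limits (rad/s): [2.57, 2.57, 3.14, 3.14, 3.14, 3.14].

### API

Orientations are given as [roll, pitch, yaw] about the fixed x, y, z axes, in that order (R = Rz(yaw) Ry(pitch) Rx(roll)).
In Python, from plant import bot gives the robot as it stands. The module is installed in compiled form; this text tells all that it offers.
- The arm moves only by the shell command python3 -m jog 'ROWS' [OPENING]. ROWS is JSON, a list of rows, each a list of 6 numbers: the shift along the tool's x, y, z in mm, then the turn, a rotation vector about the tool's x, y, z in rad. In form: [[dx, dy, dz, rx, ry, rz], ...]. A call has 1 to 12 rows; each row shifts and turns the commanded pose from where the row before left it, along the tool's axes as they then stand; what a row does not reach is not made up. A row lasts 1/10 s, in which the tool goes at most 50 mm and 8.59 degrees, less where a joint would pass 70% of its speed; a pose out of reach is approached as far as the arm can. A call with a gripper value outside its range is refused whole. OPENING is the opening in per cent of the stroke, from 0 (shut) to 100 (fully open), set as the call begins (- or left out, the last holds). The fingers move at their own pace and stop on an object; the grip force is fixed at half the most. Time passes only in rows, so rows that do not move let the fingers close. It gives the time, the measured TCP pose, the force, the opening and the grip force at its end, in the units of the state.
- bot.get_obs(): the state, without advancing time (a new reading comes with each control period).
- bot.capture(name): name is "side" or "top" or "wrist"; returns the picture (384x512x3 uint8, red, green, blue); there is no depth.
- bot.camera_model(name): a dict with "fx", "fy", "cx", "cy" (pixels), "position" and "orientation" of the camera in the world; the wrist camera has in their place "T_tool_cam" (4x4, takes a point from camera to tool coordinates, whose origin is the TCP and whose axes are the flange's). Camera axes: x right, y down, z forward; pixel columns grow to the right and rows downward; lengths in mm; the calibration is good to about 2 mm. A picture is of the moment at which its call begins: read the wrist's pose just before it. camera_model takes no time and is no camera call.
- bot.close_job(): hands the job in; it is judged then, once.
Trained networks look in the newest picture that a camera, given by its name, has taken for a name from the list of things; names that differ only in an ending like _2 or _b are one class to them, and where a whole thing is asked for, a point or a joint stands for the part that bears it (a point fixed in the world has none). Each returns a list of dicts, best first, with "p" (0 to 1); they miss things now and then, are a little off and sometimes report something else, mostly with a low value. They report only what shows in the picture. A call takes as long as a camera call.
- bot.outline_of(target, camera): "mask" (384x512 bool, what is visible of it) and "pixel" ([column, row] in pixels, amid what is visible of it).
The state is a dict: "time": time; "joint_positions": joint angles; "dq": joint speeds; "tau": joint torques, N m; "tool_pos": TCP position; "tcp_rot": TCP orientation; "contact_force": force on the tool from outside, world axes, zero at the start; "moment": the same for the moment, N m; "grip_width": finger opening in mm; "finger_force": force on a finger pad.
Only numpy, scipy, OpenCV 4.12 (cv2) and the standard library are available. Lean on these libraries where they do the work, as an engineer would, in place of code of your own. Each camera call takes 0.05 s, during which the arm holds its last target. There are 200 camera calls.

## Working session

There is one attempt and no reset: what is moved stays moved. The work goes in short steps, Python scripts to look and compute and a shell command to move; the robot and the scene stay as the last step left them, time stands still between calls to the robot, and variables do not carry over. Pictures are saved under pics/ and viewed, at most 10 in all, crops included, and the job is handed in when it is done.

```bash
mkdir -p pics
cat > h.py <<'E'
import numpy as np, cv2
from scipy.spatial.transform import Rotation as R
from plant import bot
def cam(n,obs=None):
    m=bot.camera_model(n)
    K=np.array([[m['fx'],0,m['cx']],[0,m['fy'],m['cy']],[0,0,1]])
    if 'T_tool_cam' in m:
        o=obs or bot.get_obs(); T=np.eye(4);T[:3,:3]=R.from_euler('xyz',o['tcp_rot']).as_matrix();T[:3,3]=o['tool_pos']
        T=T@np.array(m['T_tool_cam']); return K,T[:3,:3],T[:3,3]
    q=np.array(m['orientation'])
    Rm=q if q.shape==(3,3) else (R.from_euler('xyz',q).as_matrix() if q.size==3 else None)
    return K,Rm,np.array(m['position'])
def proj(c,p):
    K,Rm,t=c; v=K@(Rm.T@(np.array(p,float)-t)); return v[:2]/v[2]
def ray(c,px):
    K,Rm,t=c; d=Rm@np.linalg.inv(K)@np.array([px[0],px[1],1.]); return t,d/np.linalg.norm(d)
def onz(c,px,z):
    t,d=ray(c,px); return t+d*(z-t[2])/d[2]
def tri(obs):
    A=np.zeros((3,3));b=np.zeros(3)
    for c,px in obs:
        t,d=ray(c,px);P=np.eye(3)-np.outer(d,d);A+=P;b+=P@t
    return np.linalg.solve(A,b)
E
python3 - <<'E'
from h import *
print(bot.get_obs())
for n in ['side','top','wrist']:
    im=bot.capture(n); cv2.imwrite(f'pics/{n}0.png',im[:,:,::-1]); print(n,bot.camera_model(n))
    for t in ['press','carrier','tab','bar','bar_left','bar_right','left_grip','right_grip','bottle','tip_box','beaker']:
        r=bot.outline_of(t,n)
        print(t,[(round(x['p'],2),np.round(x['pixel'],1).tolist(),int(x['mask'].sum())) for x in r[:2]])
a=cv2.imread('pics/side0.png');
E
```

```text
{'time': 0.0, 'joint_positions': array([ 1.03296878e+00,  3.42667685e-01,  1.52497718e+00, -2.39085945e-05,
        1.27540322e+00, -1.46017705e-01]), 'dq': array([-6.22167185e-05,  1.01894107e-03, -1.19238568e-03, -9.95057291e-06,
       -2.37015451e-04,  5.86890018e-04]), 'tau': array([-1.45113434e-03, -4.31243384e+01, -2.44214219e+01,  7.14876596e-02,
        5.58739551e-02, -1.36021331e-04]), 'tool_pos': array([200.26947566, 484.87745517, 226.08743059]), 'tcp_rot': array([-3.14014938e+00, -1.89144843e-04,  2.74978965e+00]), 'contact_force': array([-0.51942294, -0.05968723,  0.26788546]), 'moment': array([-0.00753588, -0.045694  ,  0.00942945]), 'finger_force': 0.0, 'grip_width': 92.07705160600007}
side {'fx': 484.49417417351, 'fy': 484.49417417351, 'cx': 256.17864517859385, 'cy': 188.93087371335358, 'position': array([ 333.28606159, 1222.90115191,  906.11251155]), 'orientation': array([-2.12767409,  0.01270974, -2.97813008])}
press [(0.8, [236.9, 231.2], 4650)]
carrier [(0.55, [257.6, 221.0], 813)]
tab [(0.61, [264.2, 224.2], 909)]
bar [(0.84, [238.3, 208.8], 618)]
bar_left [(0.8
[... 799 characters left out ...]
8.7], 642)]
tip_box [(0.61, [129.3, 223.5], 1374)]
beaker [(0.95, [393.7, 209.6], 642), (0.7, [129.3, 221.7], 1344)]
wrist {'fx': 286.25973763898287, 'fy': 286.25973763898287, 'cx': 254.54987283503286, 'cy': 192.46159661863842, 'T_tool_cam': array([[-9.63656240e-05, -9.61696675e-01, -2.74115843e-01,
         7.38800515e+01],
       [ 9.99999947e-01, -1.77580648e-04,  2.71465886e-04,
         2.15027018e-01],
       [-3.09745509e-04, -2.74115802e-01,  9.61696642e-01,
        -1.57692953e+02],
       [ 0.00000000e+00,  0.00000000e+00,  0.00000000e+00,
         1.00000000e+00]])}
press []
carrier []
tab []
bar []
bar_left []
bar_right []
left_grip []
right_grip []
bottle []
tip_box []
beaker []
```

Run:
```python
from h import *
a=cv2.imread('pics/side0.png')[120:345,140:350]; b=cv2.imread('pics/top0.png')[100:270,90:430]
a=cv2.resize(a,None,fx=1.9,fy=1.9,interpolation=cv2.INTER_CUBIC);
cv2.imwrite('pics/v_top.png',cv2.resize(b,None,fx=2.35,fy=2.35,interpolation=cv2.INTER_CUBIC)); cv2.imwrite('pics/v_side.png',a)
c=cam('top')
for n,px,z in [('bar',[233.3,173.7],85),('car',[232.4,199.9],40),('bottle',[364.8,148.7],80),('tip',[129.3,223.5],45),('beaker',[393.7,209.6],60)]: print(n,onz(c,px,z).round())
```

```text
bar [604.  44.  85.]
car [537.  50.  40.]
bottle [ 668. -326.   80.]
tip [475. 343.  45.]
beaker [ 496. -401.   60.]
```

View pics/v_top.png

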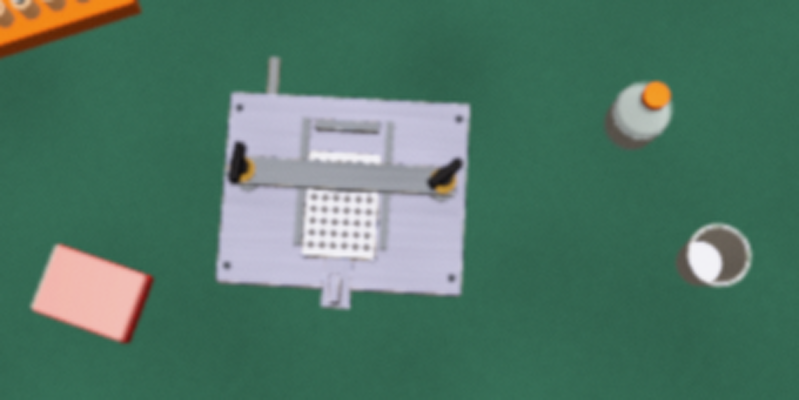

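View pics/v_side.png

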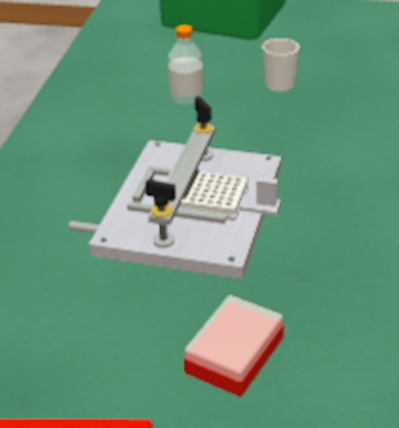

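The top view shows the press with its wings at full px ≈(191,169) on the left and (280,175) on the right. The tab is at ≈(233,223) and the bystanders are well clear. The side view shows the left wing at ≈(224,220) and the right at ≈(247,179).

Run:
```python
from h import *
ct,cs=cam('top'),cam('side')
T=lambda x,y:(90+x/2.35,100+y/2.35); S=lambda x,y:(140+x/1.9,120+y/1.9)
c=[onz(ct,T(*p),25) for p in [(232,93),(470,104),(461,294),(217,281)]]
c=np.array(c);print(c.round(1)); m=c.mean(0)
xd=(c[0]+c[1]-c[2]-c[3]);print('ctr',m,'yaw',np.arctan2(xd[1],xd[0]), [np.linalg.norm(c[i]-c[i-1]) for i in range(4)])
yd=(c[0]+c[3]-c[1]-c[2]);print('yaw2',np.arctan2(-yd[0],yd[1]))
L=tri([(ct,T(238,163)),(cs,S(160,190))]);Rr=tri([(ct,T(446,176)),(cs,S(203,112))]);tab=tri([(ct,T(336,283)),(cs,S(266,181))])
d=L-Rr
print('L',L,'R',Rr,'tab',tab,'yaw3',np.arctan2(-d[0],d[1]),np.linalg.norm(d),'mid',(L+Rr)/2)
for p in [T(238,143),T(238,183),T(461,160),T(431,188)]: print(onz(ct,p,130).round(1))
```

```text
[[ 722.1  177.6   25. ]
 [ 700.4 -121.4   25. ]
 [ 462.3 -102.3   25. ]
 [ 484.7  195.8   25. ]]
ctr [592.39921789  37.40500484  25.        ] yaw -0.07811406380575514 [np.float64(238.1310286597969), np.float64(299.8620947884077), np.float64(238.82966350271346), np.float64(298.95083295232916)]
yaw2 -0.07371575729755217
L [610.15123448 155.90144497 122.22538138] R [590.21368613 -83.74214344 115.65843111] tab [470.01052961  46.92302841  77.42167185] yaw3 -0.08300550876431192 240.5611775288372 mid [600.1824603   36.07965077 118.94190624]
[632.7 154.9 130. ]
[585.8 154.9 130. ]
[ 606.6 -100.6  130. ]
[574.9 -65.4 130. ]
```

```bash
python3 -m jog '[[-37.8,-27.4,0,0,0,0],[-37.8,-27.4,0,0,0,0],[-37.8,-27.4,0,0,0,0],[-37.8,-27.4,0,0,0,0],[-37.8,-27.4,0,0,0,0],[-37.8,-27.4,0,0,0,0],[-37.8,-27.4,0,0,0,0],[-37.8,-27.4,0,0,0,0],[-37.8,-27.4,0,0,0,0],[-37.8,-27.4,0,0,0,0],[-37.8,-27.4,0,0,0,0],[0,0,0,0,0,-0.149]]' 60; python3 -m jog '[[0,0,0,0,0,-0.149],[0,0,0,0,0,-0.012],[0,0,0,0,0,0]]'
python3 - <<'E'
from h import *
o=bot.get_obs(); im=bot.capture('wrist'); cv2.imwrite('pics/w1.png',cv2.resize(im[:,:,::-1],(768,576)))
print(o['tool_pos'],o['tcp_rot'],o['joint_positions'],o['moment'],o['time'])
c=cam('wrist',o)
for n in [('tab',470,47,80),('L',608.5,156,121),('R',590,-83,121)]: print(n[0],proj(c,n[1:]).round(1))
for t in ['tab','left_grip','right_grip','bar']:
    r=bot.outline_of(t,'wrist'); print(t,[(round(x['p'],2),np.round(x['pixel'],1).tolist(),int(x['mask'].sum())) for x in r[:2]])
E
```

```text
time: 3.0
tool_pos: [472.3, 43.4, 226.6]
tcp_rot: [-3.141, 0.002, 2.895]
contact_force: [0.3, 1.8, 0.2]
grip_width: 55.2
finger_force: 0.0
time: 3.3
tool_pos: [469.6, 48.0, 226.8]
tcp_rot: [3.141, 0.0, 3.056]
contact_force: [0.1, -0.1, -0.3]
grip_width: 55.1
finger_force: 0.0
[469.6039376   47.99333255 226.75654076] [3.14146644e+00 9.32165768e-05 3.05649354e+00] [-6.08009229e-02  2.45015803e-01  1.66202848e+00  1.31268276e-04
  1.23445212e+00 -1.54654146e+00] [0.00623466 0.01153794 0.03041672] 3.3
tab [253.4 181.4]
L [364.9 306.4]
R [143.  307.9]
tab [(0.67, [256.1, 217.3], 4953)]
left_grip []
right_grip []
bar [(0.9, [254.6, 289.4], 1920)]
```

View pics/w1.png

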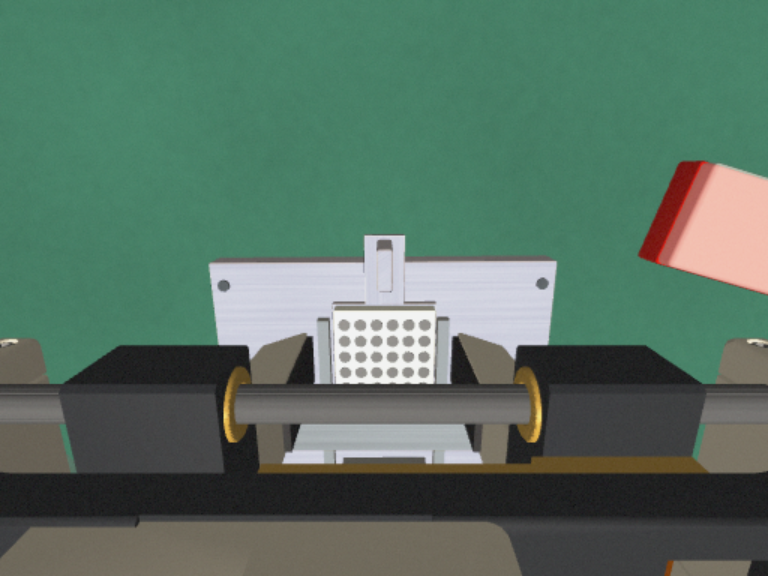

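The wrist view shows the tab's top at about (256,181), some 3 mm to the left of my estimate, with the fingers centred well over it. Next I descend and pinch it.

```bash
python3 -m jog '[[0,2,45,0,0,0],[0,0,48,0,0,0],[0,0,48,0,0,0],[0,0,34,0,0,0],[0,0,0,0,0,0]]'; python3 -m jog '[[0,0,0,0,0,0],[0,0,0,0,0,0],[0,0,0,0,0,0],[0,0,0,0,0,0]]' 0;  python3 -m jog '[[-5,0,0,0,0,0],[-5,0,0,0,0,0],[-5,0,0,0,0,0],[0,0,0,0,0,0]]'
```

```text
time: 4.05
tool_pos: [466.7, 50.2, 48.1]
tcp_rot: [-3.141, -0.009, 3.059]
contact_force: [-0.6, -0.0, 0.5]
grip_width: 55.1
finger_force: 0.0
time: 4.45
tool_pos: [470.8, 49.9, 53.2]
tcp_rot: [3.141, 0.003, 3.06]
contact_force: [0.2, 0.3, 0.3]
grip_width: 27.7
finger_force: 0.0
time: 4.85
tool_pos: [483.4, 48.8, 52.2]
tcp_rot: [-3.142, -0.004, 3.06]
contact_force: [-8.7, -0.1, 10.8]
grip_width: 11.7
finger_force: 30.0
```

```bash
python3 -m jog '[[-4,0,0,0,0,0],[0,0,0,0,0,0]]';python3 -m jog '[[-3,0,0,0,0,0],[0,0,0,0,0,0]]';python3 -m jog '[[-3,0,0,0,0,0],[0,0,0,0,0,0]]'
```

```text
time: 5.05
tool_pos: [487.4, 48.5, 52.2]
tcp_rot: [3.142, -0.004, 3.06]
contact_force: [-8.1, 0.6, 11.7]
grip_width: 11.6
finger_force: 30.0
time: 5.25
tool_pos: [490.1, 48.3, 52.2]
tcp_rot: [3.142, -0.004, 3.06]
contact_force: [-9.0, 0.5, 12.3]
grip_width: 11.9
finger_force: 30.0
time: 5.45
tool_pos: [493.1, 48.1, 52.2]
tcp_rot: [3.142, -0.004, 3.06]
contact_force: [-8.4, 0.1, 12.9]
grip_width: 11.5
finger_force: 30.0
```

```bash
python3 -m jog '[[-3,0,-0.5,0,0,0],[0,0,0,0,0,0]]';python3 -m jog '[[-2,0,0,0,0,0],[0,0,0,0,0,0]]';python3 -m jog '[[-2,0,0,0,0,0],[0,0,0,0,0,0]]'
```

```text
time: 5.65
tool_pos: [498.1, 47.6, 52.3]
tcp_rot: [3.141, 0.0, 3.06]
contact_force: [-2.3, -0.4, 2.4]
grip_width: 11.8
finger_force: 30.0
time: 5.85
tool_pos: [498.9, 47.5, 52.2]
tcp_rot: [3.142, -0.002, 3.06]
contact_force: [-5.2, 0.6, 5.0]
grip_width: 11.8
finger_force: 30.0
time: 6.05
tool_pos: [501.1, 47.4, 52.2]
tcp_rot: [3.142, -0.002, 3.06]
contact_force: [-4.5, 0.3, 5.9]
grip_width: 12.0
finger_force: 30.0
```

```bash
for i in 1; do python3 -m jog '[[-2,0,0,0,0,0],[0,0,0,0,0,0]]'; done; python3 -m jog '[[-2,0,0,0,0,0],[0,0,0,0,0,0]]';python3 -m jog '[[-2,0,0,0,0,0],[0,0,0,0,0,0]]'
```

```text
time: 6.25
tool_pos: [503.2, 47.2, 52.3]
tcp_rot: [3.142, -0.002, 3.06]
contact_force: [-4.1, 0.8, 5.4]
grip_width: 11.6
finger_force: 30.0
time: 6.45
tool_pos: [505.2, 47.0, 52.2]
tcp_rot: [3.142, -0.001, 3.06]
contact_force: [-5.8, 0.0, 6.1]
grip_width: 11.8
finger_force: 30.0
time: 6.65
tool_pos: [507.2, 46.9, 52.2]
tcp_rot: [3.142, -0.001, 3.06]
contact_force: [-4.5, 1.2, 5.8]
grip_width: 12.1
finger_force: 30.0
```

```bash
python3 -m jog '[[-2,0,0,0,0,0],[0,0,0,0,0,0]]';python3 -m jog '[[-2,0,0,0,0,0],[0,0,0,0,0,0]]'
python3 - <<'E'
from h import *
im=bot.capture('side'); print(bot.get_obs()['contact_force'])
cv2.imwrite('pics/s2.png',cv2.resize(im[160:290,180:310,::-1],(590,590),interpolation=cv2.INTER_CUBIC))
E
```

```text
time: 6.85
tool_pos: [509.3, 46.7, 52.2]
tcp_rot: [3.142, -0.001, 3.06]
contact_force: [-5.4, 0.6, 5.6]
grip_width: 12.0
finger_force: 30.0
time: 7.05
tool_pos: [510.0, 46.7, 52.2]
tcp_rot: [-3.142, -0.004, 3.06]
contact_force: [-10.8, 0.7, 9.8]
grip_width: 11.6
finger_force: 30.0
[-9.91619006  0.59286418  9.90745301]
```

View pics/s2.png

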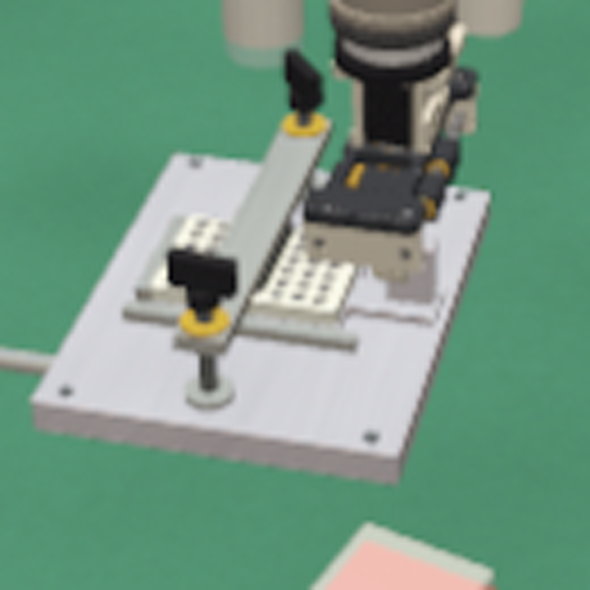

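The side view shows the plate close up to the back stop, with the tab held by its forward end. Force has begun to rise, so I push a little more to confirm it is home.

```bash
python3 -m jog '[[-1.5,0,0,0,0,0],[0,0,0,0,0,0]]';python3 -m jog '[[-1.5,0,0,0,0,0],[0,0,0,0,0,0],[0,0,0,0,0,0]]'
```

```text
time: 7.3
tool_pos: [510.0, 46.7, 52.2]
tcp_rot: [-3.141, -0.007, 3.06]
contact_force: [-15.0, 0.3, 15.0]
grip_width: 11.9
finger_force: 30.0
time: 7.6
tool_pos: [510.0, 46.6, 52.2]
tcp_rot: [-3.141, -0.01, 3.06]
contact_force: [-18.6, 1.5, 18.3]
grip_width: 11.8
finger_force: 30.0
```

Carrier is home. I release it, rise, and go look at the left knob.

```bash
python3 -m jog '[[0,0,0,0,0,0],[0,0,0,0,0,0],[0,0,-20,0,0,0],[0,0,-40,0,0,0],[0,0,-45,0,0,0],[0,0,-45,0,0,0],[0,35,-28,0,0,0],[-1,40,0,0,0,0],[-1,30,0,0,0,0],[0,0,0,0,0,0],[0,0,0,0,0,0]]' 55
cat > look.py <<'E'
from h import *
import sys
o=bot.get_obs(); im=bot.capture('wrist'); cv2.imwrite(f'pics/{sys.argv[1]}.png',cv2.resize(im[100:340,80:430,::-1],None,fx=2,fy=2,interpolation=cv2.INTER_CUBIC))
print(o['tool_pos'],o['tcp_rot'],o['moment'],o['time'])
c=cam('wrist',o); np.savez(f'{sys.argv[1]}.npz',*c)
for n in [('L',608.5,156,121),('R',590,-83,121)]: print(n[0],proj(c,n[1:]).round(1))
E
python3 look.py wl
```

```text
time: 8.7
tool_pos: [525.6, 151.0, 229.9]
tcp_rot: [-3.141, 0.001, 3.061]
contact_force: [0.5, -0.4, -0.4]
grip_width: 50.4
finger_force: 0.0
[525.60757078 150.97349748 229.91287543] [-3.14137988e+00  5.21196611e-04  3.06124492e+00] [0.00849545 0.04280468 0.02257543] 8.7
L [265.5 266. ]
R [ 36.3 266.7]
```

View pics/wl.png

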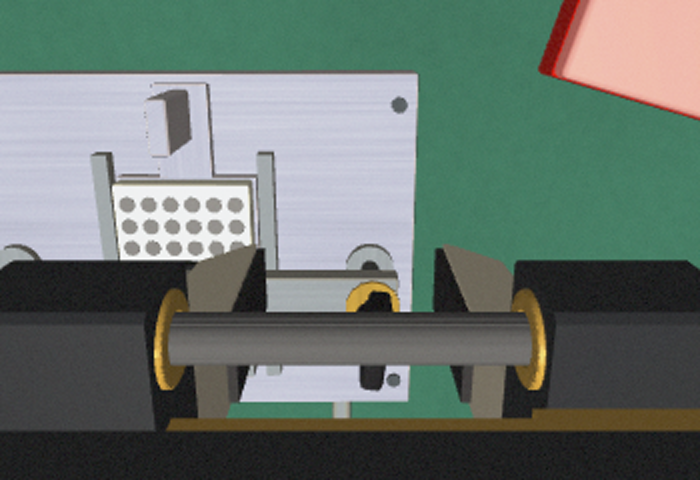

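The left wing shows at crop (376,294)–(371,388), about 1–4 px from the prediction. The carrier is visibly home.

Run:
```python
from h import *
z=np.load('wl.npz');c=(z['arr_0'],z['arr_1'],z['arr_2'])
f=lambda x,y:(80+x/2,100+y/2)
for z_ in (134,121):
  a=onz(c,f(376,300),z_);b=onz(c,f(371,388),z_);print(a.round(1),b.round(1),(a+b)/2,np.arctan2((b-a)[1],(b-a)[0]))
for p in [(608.5,156,134),(608.5+23,156,134),(608.5-23,156,134),(608.5-23,156,108)]:
  u=proj(c,p);print(((u[0]-80)*2,(u[1]-100)*2))
```

```text
[583.5 159.7 134. ] [633.  153.8 134. ] [608.25966773 156.79095511 134.        ] -0.11901334500804372
[590.3 159.9 121. ] [642.3 153.7 121. ] [616.27228192 156.77216148 121.        ] -0.11901334500804343
(np.float64(371.89748973214887), np.float64(345.5849085324543))
(np.float64(375.01893469201025), np.float64(385.20537360164155))
(np.float64(368.6358306027564), np.float64(304.18470661781356))
(np.float64(367.0350680034751), np.float64(281.03287145730013))
```

```bash
cat > m.py <<'E'
from h import *
o=bot.get_obs(); print('t',round(o['time'],2),'M',o['moment'].round(3),'yaw',round(o['tcp_rot'][2],3),'F',o['contact_force'].round(1),'w',round(o['grip_width'],1))
E
python3 -m jog '[[-41,6.2,0,0,0,0],[-41.2,6.2,0,0,0,0],[0,0,45,0,0,0],[0,0,45,0,0,0],[0,0,35,0,0,0],[0,0,0,0,0,0],[0,0,0,0,0,0]]'; python3 m.py;  python3 -m jog '[[0,0,0,0,0,0],[0,0,0,0,0,0],[0,0,0,0,0,0],[0,0,0,0,0,0],[0,0,0,0,0,0],[0,0,0,0,0,0]]' 0; python3 m.py
```

```text
time: 9.45
tool_pos: [608.7, 155.3, 105.8]
tcp_rot: [-3.142, 0.0, 3.058]
contact_force: [0.4, -0.8, 0.4]
grip_width: 51.0
finger_force: 0.0
t 9.45 M [ 0.014 -0.003 -0.012] yaw 3.058 F [ 0.4 -0.8  0.4] w 51.0
time: 10.05
tool_pos: [608.8, 157.6, 106.3]
tcp_rot: [3.139, 0.002, 3.06]
contact_force: [0.5, 5.3, 4.3]
grip_width: 19.7
finger_force: 30.0
t 10.05 M [0.996 0.012 0.039] yaw 3.06 F [0.5 5.3 4.3] w 19.7
```

```bash
python3 -m jog '[[0,0,0,0,0,0],[0,0,0,0,0,0],[0,0,0,0,0,0]]'; python3 m.py
```

```text
time: 10.35
tool_pos: [608.7, 157.6, 106.3]
tcp_rot: [3.139, 0.002, 3.06]
contact_force: [-0.1, 4.7, 4.9]
grip_width: 19.6
finger_force: 30.0
t 10.35 M [ 0.985 -0.042 -0.017] yaw 3.06 F [-0.1  4.7  4.9] w 19.6
```

Width 19.6 mm is too wide for the 12 mm wing, so the fingertips have probably caught the hub just below it. I reopen, rise 8 mm and grip again.

```bash
python3 -m jog '[[0,0,0,0,0,0],[0,0,0,0,0,0],[0,0,-8,0,0,0],[0,0,0,0,0,0]]' 32;python3 -m jog '[[0,0,0,0,0,0],[0,0,0,0,0,0],[0,0,0,0,0,0],[0,0,0,0,0,0]]' 0; python3 m.py
```

```text
time: 10.75
tool_pos: [608.7, 156.0, 114.3]
tcp_rot: [-3.142, 0.001, 3.06]
contact_force: [0.1, -0.4, 0.0]
grip_width: 29.7
finger_force: 0.0
time: 11.15
tool_pos: [607.9, 157.8, 113.2]
tcp_rot: [3.139, -0.001, 3.06]
contact_force: [-0.5, 6.4, 1.5]
grip_width: 12.1
finger_force: 29.4
t 11.15 M [ 0.935  0.121 -0.154] yaw 3.06 F [-0.5  6.4  1.5] w 12.1
```

```bash
python3 -m jog '[[0,1.8,0,0,0,0.1],[0,0,0,0,0,0.1],[0,0,0,0,0,0.1],[0,0,0,0,0,0.1],[0,0,0,0,0,0.1]]'; python3 m.py; python3 -m jog '[[0,0,0,0,0,0.1],[0,0,0,0,0,0.1],[0,0,0,0,0,0.1]]' ; python3 m.py; python3 -m jog '[[0,0,0,0,0,0.1],[0,0,0,0,0,0.1],[0,0,0,0,0,0.1]]' ; python3 m.py; python3 -m jog '[[0,0,0,0,0,0],[0,0,0,0,0,0]]' ; python3 m.py
```

```text
time: 11.65
tool_pos: [608.6, 160.1, 113.2]
tcp_rot: [3.138, -0.001, 2.556]
contact_force: [1.8, 7.9, -1.4]
grip_width: 11.7
finger_force: 29.9
t 11.65 M [ 1.325 -0.405  0.199] yaw 2.556 F [ 1.8  7.9 -1.4] w 11.7
time: 11.95
tool_pos: [609.5, 161.1, 113.2]
tcp_rot: [3.136, -0.001, 2.256]
contact_force: [6.1, 12.2, -3.9]
grip_width: 11.8
finger_force: 29.9
t 11.95 M [ 1.936 -1.01   0.18 ] yaw 2.256 F [ 6.1 12.2 -3.9] w 11.8
time: 12.25
tool_pos: [610.8, 161.8, 113.2]
tcp_rot: [3.133, -0.003, 1.956]
contact_force: [11.4, 13.8, -7.4]
grip_width: 11.9
finger_force: 29.9
t 12.25 M [ 2.335 -1.738  0.161] yaw 1.956 F [11.4 13.8 -7.4] w 11.9
time: 12.45
tool_pos: [610.8, 161.8, 113.2]
tcp_rot: [3.133, -0.003, 1.96]
contact_force: [9.8, 13.9, -6.0]
grip_width: 11.6
finger_force: 29.8
t 12.45 M [ 2.225 -1.524 -0.105] yaw 1.96 F [ 9.8 13.9 -6. ] w 11.6
```

The left knob has turned about 1.1 rad. Fitting the TCP's orbit puts the left screw axis at about (612.6,157.4), so the right one should be near (593.9,−81.9). Next is the right knob.

```bash
python3 -m jog '[[0,0,0,0,0,0],[0,0,0,0,0,0],[0,0,-20,0,0,0],[0,0,-25,0,0,0],[-36.2,-17.3,0,0,0,0],[-36.2,-17.3,0,0,0,0],[-36.2,-17.3,0,0,0,0],[-36.2,-17.3,0,0,0,0],[-36.2,-17.3,0,0,0,0],[-36.2,-17.3,0,0,0,0],[0,0,0,0,0,-0.14],[0,0,0,0,0,-0.14]]' 38;python3 -m jog '[[0,0,0,0,0,-0.074],[0,0,0,0,0,0]]';python3 m.py
python3 - <<'E'
from h import *
im=bot.capture('top'); cv2.imwrite('pics/t3.png',cv2.resize(im[130:240,170:300,::-1],None,fx=5,fy=5,interpolation=cv2.INTER_CUBIC))
E
```

```text
time: 13.65
tool_pos: [594.0, -84.2, 158.0]
tcp_rot: [-3.141, -0.001, 2.242]
contact_force: [0.2, 1.4, -0.2]
grip_width: 34.9
finger_force: 0.0
time: 13.85
tool_pos: [594.3, -82.7, 158.0]
tcp_rot: [-3.141, -0.001, 2.314]
contact_force: [-0.2, -0.2, -0.7]
grip_width: 35.0
finger_force: 0.0
t 13.85 M [-0.028  0.017 -0.04 ] yaw 2.314 F [-0.2 -0.2 -0.7] w 35.0
```

View pics/t3.png

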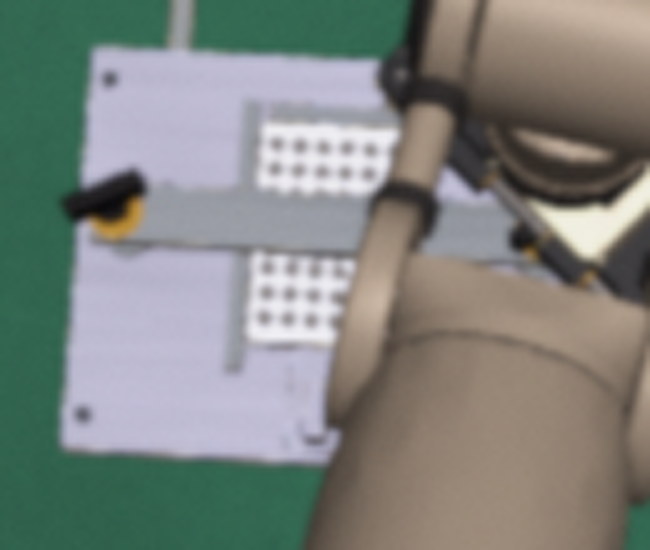

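The top view shows the left wing turned by about 1.1 rad and the bar in place. Going down on the right knob.

```bash
python3 -m jog '[[0,0,25,0,0,0],[0,0,20,0,0,0],[0,0,0,0,0,0],[0,0,0,0,0,0]]';python3 -m jog '[[0,0,0,0,0,0],[0,0,0,0,0,0],[0,0,0,0,0,0],[0,0,0,0,0,0],[0,0,0,0,0,0]]' 0; python3 m.py
```

```text
time: 14.3
tool_pos: [594.7, -82.2, 113.4]
tcp_rot: [-3.141, -0.0, 2.313]
contact_force: [-0.8, -0.1, 0.9]
grip_width: 34.5
finger_force: 0.0
time: 14.8
tool_pos: [594.9, -82.6, 114.0]
tcp_rot: [3.141, 0.001, 2.313]
contact_force: [-1.6, -2.6, 5.4]
grip_width: 11.7
finger_force: 29.5
t 14.8 M [-0.344  0.247 -0.087] yaw 2.313 F [-1.6 -2.6  5.4] w 11.7
```

```bash
for i in 1; do python3 -m jog '[[0,0,0,0,0,0.1],[0,0,0,0,0,0.1],[0,0,0,0,0,0.1]]'|sed -n 2p; python3 m.py;  python3 -m jog '[[0,0,0,0,0,0.1],[0,0,0,0,0,0.1]]' |sed -n 2p; python3 m.py;python3 -m jog '[[0,0,0,0,0,0.1],[0,0,0,0,0,0.1]]' |sed -n 2p; python3 m.py; python3 -m jog '[[0,0,0,0,0,0.1],[0,0,0,0,0,0.1]]' |sed -n 2p; python3 m.py; done
```

```text
tool_pos: [594.7, -82.9, 114.0]
t 15.1 M [-0.54   0.538  0.131] yaw 2.01 F [-2.3 -3.3  5.5] w 11.6
tool_pos: [594.4, -83.0, 114.0]
t 15.3 M [-0.678  0.775  0.105] yaw 1.81 F [-4.7 -3.1  6.4] w 11.6
tool_pos: [594.1, -82.9, 114.0]
t 15.5 M [-0.716  0.865  0.107] yaw 1.61 F [-5.3 -2.9  7.1] w 11.6
tool_pos: [593.9, -82.9, 114.0]
t 15.7 M [-0.656  1.033  0.144] yaw 1.41 F [-5.5 -3.6  7.7] w 11.6
```

```bash
python3 -m jog '[[0,0,0,0,0,0],[0,0,0,0,0,0],[0,0,-20,0,0,0],[0,0,-25,0,0,0],[39.9,-3.4,0,0,0,0],[39.9,-3.4,0,0,0,0],[39.9,-3.4,0,0,0,0],[39.9,-3.4,0,0,0,0],[39.9,-3.4,0,0,0,0],[39.9,-3.4,0,0,0,0],[0,0,0,0,0,-0.137],[0,0,0,0,0,-0.137]]' 38;python3 -m jog '[[0,0,0,0,0,-0.137],[0,0,0,0,0,-0.137],[0,0,0,0,0,0]]';python3 m.py
```

```text
time: 16.9
tool_pos: [611.6, 159.5, 157.6]
tcp_rot: [-3.141, -0.0, 1.698]
contact_force: [0.4, -1.1, -0.3]
grip_width: 35.3
finger_force: 0.0
time: 17.2
tool_pos: [611.9, 157.8, 157.8]
tcp_rot: [-3.141, -0.0, 1.965]
contact_force: [0.5, 0.6, -0.1]
grip_width: 34.6
finger_force: 0.0
t 17.2 M [-0.135 -0.002 -0.046] yaw 1.965 F [ 0.5  0.6 -0.1] w 34.6
```

```bash
python3 -m jog '[[0,0,25,0,0,0],[0,0,20,0,0,0],[0,0,0,0,0,0]]' >/dev/null;python3 -m jog '[[0,0,0,0,0,0],[0,0,0,0,0,0],[0,0,0,0,0,0],[0,0,0,0,0,0],[0,0,0,0,0,0]]' 0|sed -n 2p; python3 m.py
python3 -m jog '[[0,0,0,0,0,0.1],[0,0,0,0,0,0.1],[0,0,0,0,0,0.1]]'|sed -n 2p; python3 m.py;  python3 -m jog '[[0,0,0,0,0,0.1],[0,0,0,0,0,0.1]]' |sed -n 2p; python3 m.py;python3 -m jog '[[0,0,0,0,0,0.1],[0,0,0,0,0,0.1]]' |sed -n 2p; python3 m.py
```

```text
tool_pos: [612.7, 157.6, 114.4]
t 18.0 M [-0.047 -0.106 -0.111] yaw 1.961 F [0.7 0.4 4.6] w 12.1
tool_pos: [612.8, 157.6, 114.4]
t 18.3 M [ 0.015 -0.079  0.118] yaw 1.658 F [1.7 0.6 4.2] w 11.7
tool_pos: [612.8, 157.6, 114.4]
t 18.5 M [ 0.016 -0.123  0.125] yaw 1.458 F [1.2 1.1 4. ] w 11.9
tool_pos: [612.9, 157.6, 114.4]
t 18.7 M [-0.082 -0.095  0.179] yaw 1.258 F [0.8 0.3 3.9] w 11.8
```

```bash
for i in 1; do python3 -m jog '[[0,0,0,0,0,0.06]]' >/dev/null; python3 m.py;python3 -m jog '[[0,0,0,0,0,0.06]]' >/dev/null; python3 m.py;python3 -m jog '[[0,0,0,0,0,0.06]]' >/dev/null; python3 m.py;python3 -m jog '[[0,0,0,0,0,0.06]]' >/dev/null; python3 m.py;python3 -m jog '[[0,0,0,0,0,0.06]]' >/dev/null; python3 m.py; done
```

```text
t 18.8 M [-0.041 -0.143  0.127] yaw 1.198 F [1.1 0.6 5.1] w 12.0
t 18.9 M [-0.026 -0.111  0.218] yaw 1.14 F [ 2.1 -0.1  3.5] w 11.8
t 19.0 M [-0.014 -0.154  0.159] yaw 1.08 F [ 1.5 -0.4  4.4] w 12.1
t 19.1 M [-0.069 -0.106  0.192] yaw 1.02 F [1.8 1.  4.5] w 11.4
t 19.2 M [-0.072 -0.113  0.149] yaw 0.96 F [2.6 0.5 3.1] w 11.6
```

```bash
python3 -m jog '[[0,0,0,0,0,0],[0,0,0,0,0,0],[0,0,-20,0,0,0],[0,0,-25,0,0,0],[-34.5,20.4,0,0,0,0],[-34.5,20.4,0,0,0,0],[-34.5,20.4,0,0,0,0],[-34.5,20.4,0,0,0,0],[-34.5,20.4,0,0,0,0],[-34.5,20.4,0,0,0,0],[0,0,0,0,0,-0.149],[0,0,0,0,0,-0.149]]' 38 >/dev/null;python3 -m jog '[[0,0,0,0,0,-0.149],[0,0,0,0,0,0],[0,0,0,0,0,0]]'|sed -n 2p;python3 m.py
```

```text
tool_pos: [593.7, -82.2, 158.0]
t 20.7 M [-0.107  0.079  0.039] yaw 1.405 F [ 0.9  0.4 -0.1] w 34.8
```

```bash
python3 -m jog '[[0.5,0.4,25,0,0,0],[0,0,20,0,0,0],[0,0,0,0,0,0]]' >/dev/null;python3 -m jog '[[0,0,0,0,0,0],[0,0,0,0,0,0],[0,0,0,0,0,0],[0,0,0,0,0,0],[0,0,0,0,0,0]]' 0|sed -n 2p; python3 m.py
python3 -m jog '[[0,0,0,0,0,0.06]]' >/dev/null; python3 m.py;python3 -m jog '[[0,0,0,0,0,0.06]]' >/dev/null; python3 m.py;python3 -m jog '[[0,0,0,0,0,0.06]]' >/dev/null; python3 m.py;python3 -m jog '[[0,0,0,0,0,0.06]]' >/dev/null; python3 m.py;python3 -m jog '[[0,0,0,0,0,0.06]]' >/dev/null; python3 m.py;python3 -m jog '[[0,0,0,0,0,0.06]]' >/dev/null; python3 m.py
```

```text
tool_pos: [594.0, -81.9, 114.3]
t 21.5 M [ 0.014  0.855 -0.056] yaw 1.409 F [-3.9  1.   5.7] w 11.6
t 21.6 M [0.023 0.908 0.086] yaw 1.348 F [-4.9  0.4  6.1] w 11.8
t 21.7 M [0.025 0.883 0.15 ] yaw 1.287 F [-4.4 -0.8  6.2] w 11.8
t 21.8 M [-0.018  0.948  0.171] yaw 1.227 F [-4.7 -0.2  5.6] w 11.8
t 21.9 M [0.019 0.965 0.118] yaw 1.167 F [-4.8  1.3  5.9] w 11.5
t 22.0 M [0.007 0.962 0.184] yaw 1.107 F [-6.1 -0.4  5.9] w 11.8
t 22.1 M [0.022 0.94  0.146] yaw 1.047 F [-4.8  1.   6. ] w 11.9
```

```bash
cat >> m.py <<'E'
open('log.txt','a').write('%f %f\n'%(o['tcp_rot'][2],o['moment'][2]))
E
rm -f log.txt; J="python3 -m jog"; python3 -m jog '[[0,0,0,0,0,0.025]]' >/dev/null; python3 m.py>/dev/null; python3 -m jog '[[0,0,0,0,0,0.025]]' >/dev/null; python3 m.py>/dev/null; python3 -m jog '[[0,0,0,0,0,0.025]]' >/dev/null; python3 m.py>/dev/null; python3 -m jog '[[0,0,0,0,0,0.025]]' >/dev/null; python3 m.py>/dev/null; python3 -m jog '[[0,0,0,0,0,0.025]]' >/dev/null; python3 m.py>/dev/null; python3 -m jog '[[0,0,0,0,0,0.025]]' >/dev/null; python3 m.py>/dev/null; python3 -m jog '[[0,0,0,0,0,0.025]]' >/dev/null; python3 m.py>/dev/null; python3 -m jog '[[0,0,0,0,0,0.025]]' >/dev/null; python3 m.py>/dev/null; python3 -m jog '[[0,0,0,0,0,0.025]]' >/dev/null; python3 m.py>/dev/null; python3 -m jog '[[0,0,0,0,0,0.025]]' >/dev/null; python3 m.py; cat log.txt
```

```text
t 23.1 M [0.097 1.042 0.204] yaw 0.798 F [-5.6  1.2  6. ] w 12.1
1.022019 0.236394
0.998095 0.159203
0.973123 0.198319
0.948074 0.206114
0.923126 0.137162
0.898126 0.164885
0.873103 0.164663
0.848183 0.215761
0.823129 0.165182
0.798044 0.204344
```

```bash
rm -f log.txt; python3 -m jog '[[0,0,0,0,0,-0.03]]' >/dev/null; python3 m.py>/dev/null; python3 -m jog '[[0,0,0,0,0,-0.03]]' >/dev/null; python3 m.py>/dev/null; python3 -m jog '[[0,0,0,0,0,-0.03]]' >/dev/null; python3 m.py>/dev/null; python3 -m jog '[[0,0,0,0,0,-0.03]]' >/dev/null; python3 m.py>/dev/null; python3 -m jog '[[0,0,0,0,0,-0.03]]' >/dev/null; python3 m.py; cat log.txt
python3 -m jog '[[0,0,0,0,0,0],[0,0,0,0,0,0],[0,0,0,0,0,0],[0,0,-20,0,0,0],[0,0,-30,0,0,0],[0,0,-40,0,0,0],[0,0,-40,0,0,0],[40,0,0,0,0,-0.1],[40,0,0,0,0,-0.1],[40,0,0,0,0,-0.1],[30,0,0,0,0,-0.1],[0,0,0,0,0,0]]' 38
```

```text
t 23.6 M [ 0.05   0.973 -0.023] yaw 0.95 F [-6.   0.7  6.6] w 12.0
0.828427 -0.100847
0.859766 -0.011666
0.889800 -0.140071
0.919816 -0.036024
0.949826 -0.022832
time: 24.8
tool_pos: [664.2, 54.2, 242.5]
tcp_rot: [-3.141, -0.001, 1.355]
contact_force: [-0.8, -0.0, 0.5]
grip_width: 35.0
finger_force: 0.0
```

Reverse torque (mean about −0.06) and forward torque (mean about +0.185) agree on ≈0.065 N m of load per end, or about 40 N in all. Both knobs are at ≈2.1 rad. One last look before handing in.

Run:
```python
from h import *
im=bot.capture('side'); cv2.imwrite('pics/s4.png',cv2.resize(im[120:320,150:350,::-1],(600,600),interpolation=cv2.INTER_CUBIC))
```

```text
(no output)
```

View pics/s4.png

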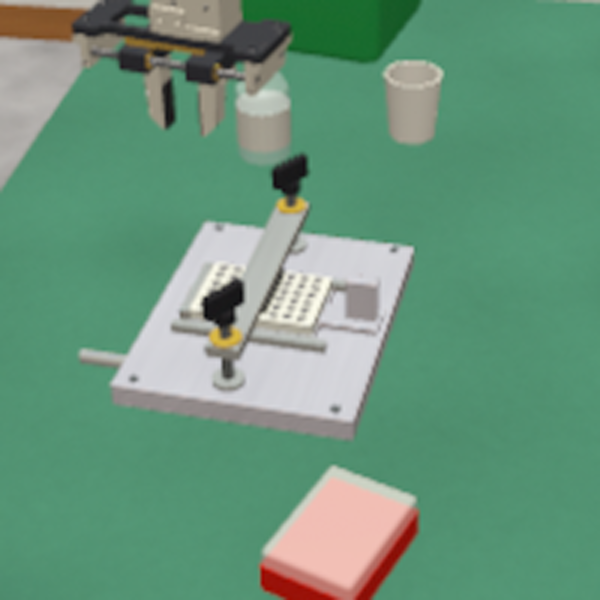

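The side view shows the carrier home, the bar level on the plate with both wings parallel at (222,300) and (290,177), the gripper clear, and the bystanders in place.

```bash
python3 -c "
from plant import bot
print(bot.close_job())"
```

```text
the job is handed in; nothing more can be done
None
```

The job is handed in, with no verdict shown: the carrier is home against the back stop, both knobs stand at about 2.1 rad with the bar level, the pad presses with an estimated 40 N (from knob torque), the gripper is clear, and the bystanders were not touched.

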